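Crimp a label holder and hold it home behind the rack's lip

TASK

A label holder stands in the nest of the small lever press: push the press's sprung lever down to its stop to crimp the holder, and let the lever come back up. Then lift the holder out and push it, tongue down, behind the front lip of the parts rack, between the two end cheeks, against the spring strip until its shoulders sit flush on both cheeks. Finish with the gripper still holding the holder pressed fully home there, so that it can be screwed fast; leave the other things on the bench where they are.

Things in the scene. Friction and masses are not known exactly. Their poses are not given: they have to be found in the camera images.
- label_holder: Grey plastic label holder, loose, about 60 g, upright in the press's nest at the start. Origin: middle of the tongue's bottom edge, z up. Tongue: 4 mm thick (x), 70 wide (y), z 0 to 44. Head above it: 10 thick (x), 92 wide (y), z 44 to 70, a white label window on both faces; front and back alike. The head's ends overhang the tongue by 11 mm: their undersides are the shoulders.
- head (a point): Middle of the label holder's head, 57 mm above its origin. Grip the head here across its 10 mm thickness (along the holder's x), fingertips above the head's underside.
- press: Small grey bench press, fixed, 185 mm (x) by 130 (y). Origin: on the bench under the middle of its nest, z up. Its housing, 114 mm high, is at x 75 to 135 mm; the lever is on its +y side, the paddle 102 mm from the nest's middle in y and pointing to -x. Left of the work a thin tool-stand pole rises to 320 mm at world x 0.57, y 0.44: keep clear.
- nest (a point): Middle of the nest's floor, 30 mm above the bench. The nest is an upright slot 5.5 mm wide (press x), 78 long (press y), with jaws 22 mm high, so the holder's head stands free at 74 to 100 mm above the bench.
- press_lever (a joint): Press lever, rad: 0 at rest (sloping up towards the robot), 0.9 at its lower stop. A spring brings it back when let go; at the paddle it takes about 5 N to start and 10 N at the stop. Pivot axis along the press's y at press x = 105, z = 85 mm.
- paddle (a point): Middle of the top face of the lever's black paddle (64 mm long, 30 wide), 106 mm from the pivot; moves with the lever: 151 mm above the bench at rest, 60 mm at the stop. Push it down from above with closed fingers; on the way it shifts up to 25 mm along the press's -x.
- rack: Low steel parts rack, fixed, 200 mm wide (y), front towards -x. Origin: on the bench under the middle of the bay, z up. Along its front runs a label rail: a groove 8 mm wide (x -4 to 4) between the front lip and a back wall, both flared to a 16 mm mouth, top edges 98 mm above the bench. Shelf board 90 mm high, back panel (x = 121) 105, things up to 25 mm high on it from x = 50 mm back.
- bay (a point): Middle of the bay, level with the tops of its two steel cheeks (110 mm above the bench; inner faces 77 mm apart along the rack's y). When the holder is home its shoulders rest on both cheek tops, its origin 44 mm below this point and its y along the rack's y (either way round).
- bay_spring (a joint): Spring strip in the groove, m, 0 at rest, grows as it is pressed down. The tongue meets it 6 mm before home (0.006 when home). It pushes back with 3 N at first, 7 N when home, where the cheeks stop the holder; let go, it lifts the holder out of home again.
- flush_cutters: Orange-handled cutters, loose, 50x122x12 mm, lying between press and rack; a bystander, origin at its underside's middle.
- green_screwdriver: Green-handled screwdriver, loose, 24x180x23 mm, lying near the front edge; a bystander.
- pliers_blue: Blue-handled pliers, loose, 50x122x12 mm, lying at the left; a bystander.
- red_vial: White vial with red cap, loose, 23 mm wide, 53 high, at the back; a bystander.
- note_pad: Small note pad, loose, 106x75x7 mm, behind the middle of the bench; a bystander.
Not all that is in view belongs to the job. There is more than one size of the label_holder; the one meant has the size given above.

How it is judged (in metres and radians):
On the way, in this order (a step that is already met when the one before it is completed fails the run):
1. the press lever is at its lower stop (value of joint press_lever above 0.83 rad), for 0.1 s.
2. the lever has come back up (value of joint press_lever below 0.12 rad), for 0.2 s.
3. the holder is held in the gripper, clear of the nest (z of label_holder in the frame of press above 0.056 m and contact force between the fingers and label_holder above 2 N), for 0.1 s.
At the end, for the whole second after the job is handed in: The holder is in the bay with its shoulders on the cheeks (within 2 mm), upright and in line with the rail (0.1 rad), centred within 4 mm across and 6 mm along, pressed on the rack with over 4 N, still gripped and still; the lever is back up (below 0.12 rad) (z of label_holder in the frame of rack between 0.062 and 0.068 m and x of label_holder in the frame of rack between -0.004 and 0.004 m and y of label_holder in the frame of rack between -0.006 and 0.006 m and angle between label_holder's own z axis and vertical below 0.1 rad and angle between the y axis of label_holder and the y axis of rack, either way round below 0.1 rad and contact force between label_holder and rack above 4 N and contact force between the fingers and label_holder above 2 N and value of joint press_lever below 0.12 rad and linear speed of label_holder below 0.02 m/s); the arm keeps its last pose, push and grip.
It fails at once if a bystander is pushed more than 30 mm (distance of any of flush_cutters, green_screwdriver, pliers_blue, red_vial, note_pad from where it was at the start of the episode above 0.03 m).
It also fails if it takes over 61 s, if anything falls off the work surface, if the arm or the gripper's body presses on something with over 40 N, if the wrist force passes 120 N, or if a joint passes its speed limit or range.

ROBOT

A 7-joint arm with a two-finger parallel gripper is mounted at the origin on a cart in front of the work surface, level with it; the furniture and walls round the work are solid. World frame = base frame: x ahead of the robot, y to its left, z up, the work surface at z = 0. Lengths are in mm, angles in rad, forces in N, time in s.
With the tool pointing down it reaches from about 350 to 900 mm from the base axis. Payload 8.1 kg.
Tool frame: the origin (TCP) lies midway between the tips of the shut fingers; the grasp point (between the pads) lies 19 mm behind it; z points along the fingers, y is the direction in which the jaws open and shut (so a half turn about z gives the same grasp; the last joint's range is limited). The gripper opens to 92 mm and grips with 3 to 60 N. Pads are 19 mm wide; open, the fingers measure 130 mm over their backs; the gripper's body (75 mm by 190 mm) begins 47 mm behind the grasp point.
Start: joints at [-1.236, 0.434, 0.025, 1.573, -0.012, 1.134, -0.075], TCP at [264.996, 566.057, 191.142] pointing down, gripper open.
Joint ranges: [-2.62, 2.62], [-0.44, 2.09], [-1.27, 1.32], [0.08, 2.57], [-1.32, 4.46], [0.12, 2], [-2.74, 2.74]. Speed limits (rad/s): [2.22, 2.22, 3.01, 3.01, 3.14, 3.14, 3.14].

INTERFACE

Orientations are given as a unit quaternion [x, y, z, w].
In Python, from workcell import arm gives the robot as it stands. The module is installed in compiled form; this text tells all that it offers.
- The arm moves only by the tool move_arm, never from a script. Its argument "commands" is text: rows parted by semicolons, each of 5 numbers parted by spaces: the shift along the tool's x, y, z in mm, then the turn about the tool's z in degrees, then the finger opening in mm, from 0 to 91.8. In form: dx dy dz twist grip; .... A call has 1 to 5 rows; each row shifts and turns the commanded pose from where the row before left it, along the tool's axes as they then stand; what a row does not reach is not made up. A row lasts 1/8 s, in which the tool goes at most 62.5 mm and 10.7 degrees, less where a joint would pass 70% of its speed; a pose out of reach is approached as far as the arm can. A call with a gripper value outside its range is refused whole. The fingers move at their own pace and stop on an object; "newtons" is the grip in N (left out, the last holds). Time passes only in rows, so rows that do not move let the fingers close. It gives the time, the measured TCP pose, the force and the opening at its end, in the units of the state.
- arm.sense(): the state, without advancing time (a new reading comes with each control period).
- arm.get_image(name): name is "scene" or "top" or "wrist"; returns a dict with "img" (384x512x3 uint8, red, green, blue), "vertical_fov" (degrees; the focal length in pixels is half the picture's height over the tangent of half this angle, whatever the lens; pixels are square), "cx", "cy" (the principal point, pixels), "position" and "orientation" of the camera in the world; the wrist camera has in their place "hand_eye" (4x4, takes a point from camera to tool coordinates, whose origin is the TCP and whose axes are the flange's). Camera axes: x right, y down, z forward; pixel columns grow to the right and rows downward; lengths in mm; the calibration is good to about 2 mm. A picture is of the moment at which its call begins: read the wrist's pose just before it. There is no depth.
- arm.job_done(): hands the job in, once; it reports no verdict.
Trained networks look in a picture, given as the dict that the camera call returned (one of the last four; its "shot" number tells which), for a name from the list of things; names that differ only in an ending like _2 or _b are one class to them, and where a whole thing is asked for, a point or a joint stands for the part that bears it (a point fixed in the world has none). Each returns a list of dicts, best first, with "p" (0 to 1); they miss things now and then, are a little off and sometimes report something else, mostly with a low value. They report only what shows in the picture. A call takes as long as a camera call. They do not tell look-alikes from the thing itself.
- arm.look_for(target, picture): "rect" ([left, top, right, bottom] in pixels, round what is visible of it).
The state is a dict: "t": time; "joints": joint angles; "joint_vel": joint speeds; "tau": joint torques, N m; "position": TCP position; "eef_rot": TCP orientation; "contact_force": force on the tool from outside, world axes, zero at the start; "moment": the same for the moment, N m; "width": finger opening in mm.
Only numpy, scipy, OpenCV 4.12 (cv2) and the standard library are available. Lean on these libraries where they do the work, as an engineer would, in place of code of your own. Each camera call takes 0.05 s, during which the arm holds its last target. There are 200 camera calls.

## Working session

There is one attempt and no reset: what is moved stays moved. The work goes in short steps, Python scripts to look and compute and a tool call to move; the robot and the scene stay as the last step left them, time stands still between calls to the robot, and variables do not carry over. Pictures are saved under pics/ and viewed, about 8 in all and at most 12, crops included, and the job is handed in when it is done.

Besides the shell and the picture viewer there is one more tool, called after "Emit:" as name(argument=value, ...) on one line, values as JSON. move_arm: Moves the arm, as the interface text tells. Its arguments: {"type":"object","properties":{"commands":{"type":"string"},"newtons":{"type":"number"}},"required":["commands"]}

```bash
mkdir -p pics; cat > h.py <<'E'
import numpy as np, cv2
from workcell import arm
from scipy.spatial.transform import Rotation as R
def cam(p,s=None):
    f=p["img"].shape[0]/2/np.tan(np.radians(p["vertical_fov"])/2)
    if "hand_eye" in p:
        T=np.eye(4);T[:3,:3]=R.from_quat(s["eef_rot"]).as_matrix();T[:3,3]=s["position"]
        M=T@np.array(p["hand_eye"])
        return f,M[:3,:3],M[:3,3]
    return f,R.from_quat(p["orientation"]).as_matrix(),np.array(p["position"])
def ray(p,u,v,z,s=None):
    f,Rm,t=cam(p,s); d=Rm@np.array([(u-p["cx"])/f,(v-p["cy"])/f,1]); return t+d*(z-t[2])/d[2]
def proj(p,X,s=None):
    f,Rm,t=cam(p,s); q=Rm.T@(np.array(X)-t); return np.array([p["cx"]+f*q[0]/q[2],p["cy"]+f*q[1]/q[2]])
def save(p,n,crop=None,k=1):
    im=p["img"][...,::-1]
    if crop: im=im[crop[1]:crop[3],crop[0]:crop[2]]
    cv2.imwrite("pics/"+n,cv2.resize(im,None,fx=k,fy=k,interpolation=cv2.INTER_CUBIC))
E
python3 - <<'E'
from h import *
s=arm.sense();print(s["position"],s["eef_rot"],s["contact_force"])
for n in("scene","top"):
    p=arm.get_image(n);save(p,n+".png",k=1.5);print(n,p["position"],p["orientation"],p["vertical_fov"],p["cx"],p["cy"])
    np.save(n+".npy",p,allow_pickle=True)
    for t in("label_holder","press","paddle","rack"):
        print(t,[(np.round(d["rect"]),round(d["p"],2)) for d in arm.look_for(t,p)][:4])
E
```

```text
[264.7949117 565.5220233 190.3845614] [ 2.17173185e-01  9.76132791e-01 -7.58929989e-04 -8.21977834e-05] [ 0.32112855 -0.3092855   0.30874867]
scene [ -65.36605686 -985.53262108  980.70954633] [ 0.86394246 -0.22148985  0.11975489 -0.43612434] 46.86823171836184 251.38692738079226 193.98091492665884
label_holder [(array([302., 251., 323., 275.]), 0.73), (array([242., 262., 286., 302.]), 0.68), (array([168., 169., 196., 179.]), 0.35)]
press [(array([290., 218., 360., 300.]), 0.95)]
paddle [(array([287., 217., 332., 240.]), 0.67), (array([172., 191., 185., 205.]), 0.54)]
rack [(array([226., 164., 290., 221.]), 0.87), (array([171., 191., 182., 203.]), 0.59)]
top [ 341.19259803   43.63626682 1082.6796589 ] [-0.69652517  0.71339917 -0.05239188  0.05629744] 56.95606429425827 257.8466341703276 194.23777305017933
label_holder [(array([357., 175., 393., 182.]), 0.74), (array([349., 216., 392., 245.]), 0.67)]
press [(array([333., 129., 388., 194.]), 0.77)]
paddle [(array([330., 140., 358., 180.]), 0.81)]
rack [(array([193., 134., 272., 191.]), 0.79)]
```

View pics/scene.png

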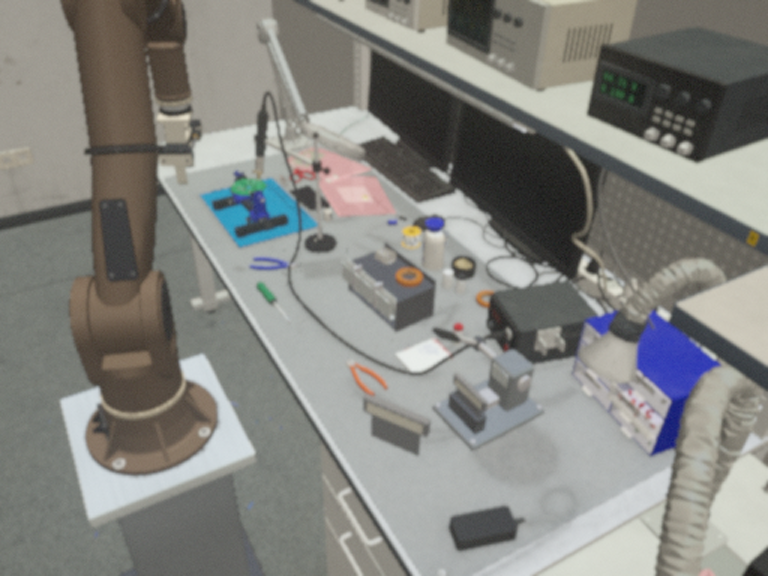

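View pics/top.png

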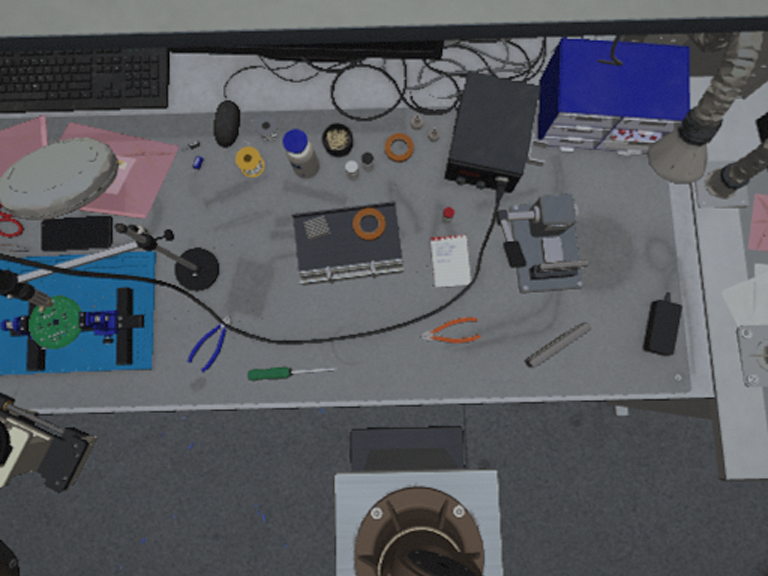

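The top picture shows two holder look-alikes: one in the press nest at about (373,179) and a larger one standing loose at about (372,229), both in native pixels. By the description I want the one in the nest. I'll check it with close crops.

```bash
python3 - <<'E'
from h import *
p=np.load("top.npy",allow_pickle=True).item()
a=p["img"][120:250,320:400,::-1]; b=p["img"][125:200,185:280,::-1]
a=cv2.resize(a,None,fx=4.5,fy=4.5,interpolation=cv2.INTER_CUBIC); b=cv2.resize(b,None,fx=4.5,fy=4.5,interpolation=cv2.INTER_CUBIC)
c=np.zeros((max(a.shape[0],b.shape[0]),a.shape[1]+b.shape[1],3),np.uint8);c[:a.shape[0],:a.shape[1]]=a;c[:b.shape[0],a.shape[1]:]=b
cv2.imwrite("pics/crop.png",c);print(c.shape)
E
```

```text
(585, 788, 3)
```

View pics/crop.png

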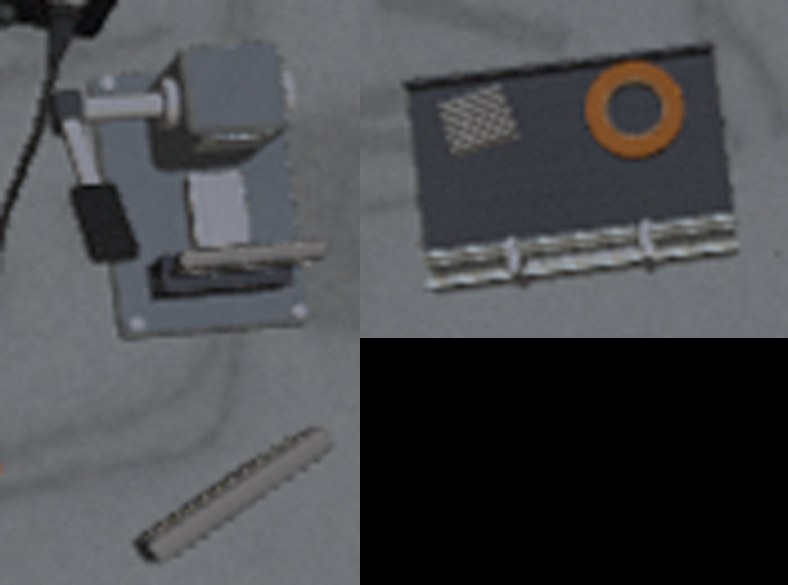

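```bash
python3 - <<'E'
from h import *
p=np.load("top.npy",allow_pickle=True).item()
A=lambda u,v,z:ray(p,320+u/4.5,120+v/4.5,z)
B=lambda u,v,z:ray(p,185+(u-360)/4.5,125+v/4.5,z)
def yaw(a,b): d=a-b; return np.degrees(np.arctan2(-d[0],d[1]))
l,r=A(182,260,100),A(325,248,100);print("holder",l,r,(l+r)/2,np.linalg.norm(l-r),yaw(l,r))
print("paddle",A(105,222,151))
for q in[(95,75,8),(128,338,8),(308,325,8)]:print("plate",A(*q))
for n,a,b,z in[("cheek",(513,258),(646,240),110),("panel",(405,83),(713,47),105),("front",(428,290),(738,252),98)]:
    l,r=B(*a,z),B(*b,z);print(n,l,r,(l+r)/2,np.linalg.norm(l-r),yaw(l,r))
s=arm.sense();print(R.from_quat(s["eef_rot"]).as_matrix().round(3),s["joints"])
E
```

```text
holder [ 533.57377202 -243.4559942   100.        ] [ 539.01578685 -333.53807497  100.        ] [ 536.29477943 -288.49703458  100.        ] 90.24631185009399 3.4571358619931187
paddle [ 547.83759325 -184.23466155  151.        ]
plate [ 684.76320892 -218.57195337    8.        ]
plate [ 498.40877959 -229.97144933    8.        ]
plate [ 504.36190318 -352.94339441    8.        ]
cheek [528.45803479 155.12238095 110.        ] [537.80574537  72.21568068 110.        ] [533.13189008 113.66903081 110.        ] 83.43201209163438 6.432917693696119
panel [644.38948161 223.69785346 105.        ] [663.1176415   27.22654079 105.        ] [653.75356155 125.46219712 105.        ] 197.36190279757705 5.445131258052699
front [511.65450787 210.01546273  98.        ] [531.1010826   14.84219781  98.        ] [521.37779523 112.42883027  98.        ] 196.139676271436 5.690027898984524
[[-0.906  0.424  0.   ]
 [ 0.424  0.906  0.   ]
 [-0.     0.    -1.   ]] [-1.23559336  0.43448929  0.02502243  1.57320896 -0.01160269  1.13401511
 -0.0751047 ]
```

Emit:
move_arm(commands="-36 -35 -5 0 0;-36 -35 -5 0 0;-36 -35 -5 0 0;-36 -35 -5 0 0;-36 -35 -5 0 0")

```text
t: 1.12
position: [354.3, 329.7, 216.5]
eef_rot: [0.217, 0.976, 0.0, 0.0]
contact_force: [0.4, 0.2, -0.0]
width: 46.4
```

Emit:
move_arm(commands="-36 -35 -5 0 0;-36 -35 -5 0 0;-36 -35 0 0 0;-36 -35 0 0 0;-36 -35 0 0 0")

```text
t: 1.75
position: [443.1, 94.9, 226.5]
eef_rot: [0.217, 0.976, 0.0, 0.0]
contact_force: [0.9, -0.4, 0.7]
width: 0.4
```

Emit:
move_arm(commands="-36 -35 0 0 0;-36 -35 0 0 0;-36 -35 0 0 0;-36 -35 0 0 0;0 0 0 10.2 0")

```text
t: 2.38
position: [514.2, -96.3, 226.4]
eef_rot: [0.307, 0.952, -0.001, 0.001]
contact_force: [-0.3, 1.3, -0.6]
width: 0.5
```

Emit:
move_arm(commands="0 0 0 10.2 0;0 0 0 10.2 0;0 0 0 10.2 0;0 0 0 10.2 0;0 0 0 10.2 0")

```text
t: 3.0
position: [513.7, -91.3, 226.2]
eef_rot: [0.686, 0.728, 0.0, 0.0]
contact_force: [0.8, 0.7, -0.8]
width: 0.3
```

```bash
python3 - <<'E'
from h import *
s=arm.sense();p=arm.get_image("wrist");save(p,"w1.png",k=1.5)
print(s["position"],R.from_quat(s["eef_rot"]).as_matrix().round(3),cam(p,s))
np.save("w1.npy",[p,s],allow_pickle=True)
for X in[(548,-184,151),(533.6,-243.5,100),(539,-333.5,100)]:print(X,proj(p,X,s)*1.5)
E
```

```text
[513.69259932 -91.34665855 226.2379087 ] [[-0.059  0.998  0.   ]
 [ 0.998  0.059  0.   ]
 [ 0.     0.    -1.   ]] (np.float64(282.3272977534376), array([[ 9.98195380e-01,  5.77814107e-02,  1.63490668e-02],
       [ 6.00480421e-02, -9.62566339e-01, -2.64310947e-01],
       [ 4.64802045e-04,  2.64815695e-01, -9.64298933e-01]]), array([509.52129194, -19.68362918, 419.50608248]))
(548, -184, 151) [411.40797615 408.98751614]
(533.6, -243.5, 100) [383.72097172 436.4917345 ]
(539, -333.5, 100) [382.97190502 521.24509492]
```

View pics/w1.png

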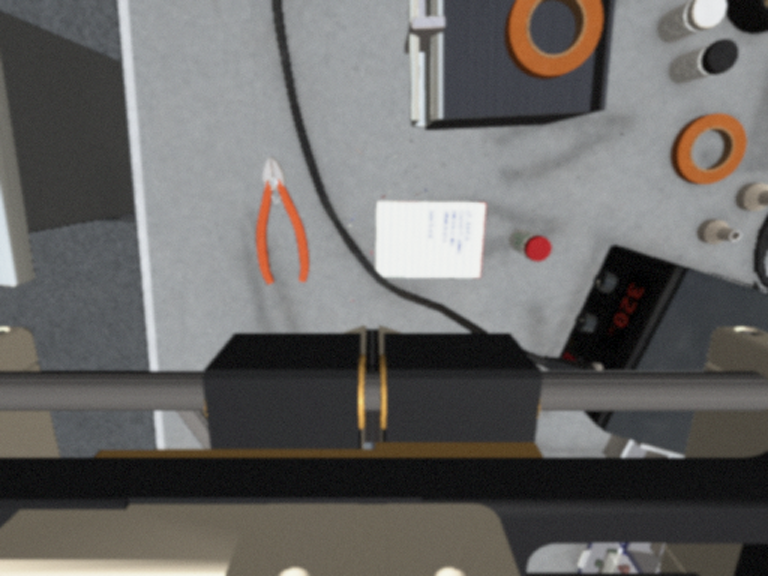

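The wrist camera looks along +y, so the press is hidden behind the gripper. It shows the cutters, note pad and vial, all clear of my path. The top-camera fixes agree with the geometry: the paddle is predicted at (552,-185) and measured at (548,-184). Going on to the paddle.

Emit:
move_arm(commands="-48 10.5 0 0 0;-47 10 0 0 0;0 0 15 0 0;0 0 20 0 0;0 0 20 0 0")

```text
t: 3.68
position: [540.1, -183.9, 170.1]
eef_rot: [0.683, 0.731, 0.0, -0.0]
contact_force: [-0.0, -0.3, 0.5]
width: 0.7
```

Emit:
move_arm(commands="0 0 10 0 0;0 0 10 0 0;0 0 10 0 0;0 0 0 0 0")

```text
t: 4.18
position: [539.9, -184.6, 140.5]
eef_rot: [0.684, 0.73, -0.0, -0.0]
contact_force: [0.3, -0.4, 0.0]
width: -0.2
```

```bash
python3 - <<'E'
from h import *
a=arm.get_image("scene");b=arm.get_image("top")
np.save("s2.npy",a,allow_pickle=True)
A=cv2.resize(a["img"][190:310,255:375,::-1],(390,390),interpolation=cv2.INTER_CUBIC)
B=cv2.resize(b["img"][110:230,290:410,::-1],(390,390),interpolation=cv2.INTER_CUBIC)
cv2.imwrite("pics/c2.png",np.hstack([A,B]))
for X in[(540,-184,140),(548,-184,151)]:
  print((proj(a,X)-[255,190])*3.25,(proj(b,X)-[290,110])*3.25)
E
```

```text
[128.38704972 114.459557  ] [170.57346735 204.93733245]
[136.66367008 102.40022109] [173.03762345 192.64843364]
```

View pics/c2.png

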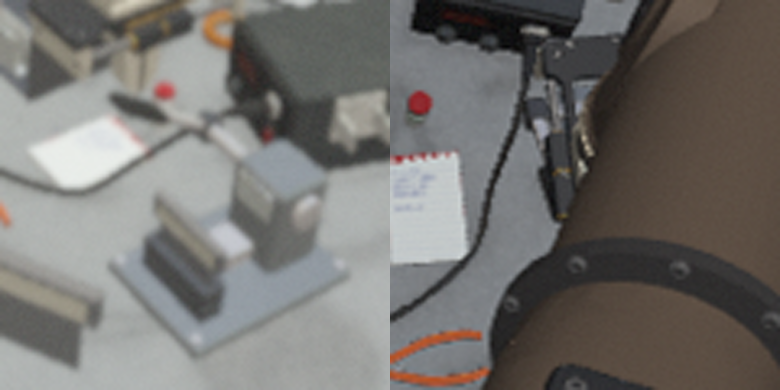

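```bash
python3 - <<'E'
from h import *
t=np.load("top.npy",allow_pickle=True).item();s=np.load("scene.npy",allow_pickle=True).item()
s2=np.load("s2.npy",allow_pickle=True).item()
from scipy.optimize import least_squares as L
def tri(ut,us):
    r=L(lambda X:np.r_[proj(t,X)-ut,proj(s,X)-us],[540,-190,140]);return r.x.round(1),r.fun.round(2)
print("outer end",tri((346,177),(289.5,219.8)))
print("inner end",tri((340,161.5),(307,227)))
print("housing top front-left?")
l=np.array([533.6,-243.5,100]);
# predicted paddle corners rest
th=np.radians(3.5);o=np.array([536.3,-288.5,0])
def W(x,y,z):return o+[x*np.cos(th)-y*np.sin(th),x*np.sin(th)+y*np.cos(th),z]
for d in(-32,0,32):
  for w in(-15,15):
    a=np.arctan2(66,83);X=W(105-83-d*np.cos(a),102+w,151+d*np.sin(a));print(d,w,X.round(),((proj(t,X)-[320,120])*4.5).round(),((proj(s2,X)-[255,190])*3.25).round())
print(arm.sense()["contact_force"],arm.sense()["tau"],arm.sense()["position"])
E
```

```text
outer end (array([ 521.7, -185. ,  169.1]), array([-0.2 ,  0.53,  0.6 , -0.17]))
inner end (array([ 581.2, -186.1,  116.6]), array([ 0.42, -1.1 , -1.21,  0.38]))
housing top front-left?
-32 -15 [ 578. -199.  131.] [118. 181.] [171. 118.]
-32 15 [ 576. -169.  131.] [ 70. 185.] [151. 101.]
0 -15 [ 553. -200.  151.] [131. 213.] [151. 111.]
0 15 [ 551. -170.  151.] [ 81. 217.] [131.  93.]
32 -15 [ 528. -202.  171.] [145. 247.] [131. 103.]
32 15 [ 526. -172.  171.] [ 94. 251.] [110.  85.]
[-0.46612777 -0.38727504  0.38346623] [-6.79863361e-02 -5.54680252e+01  8.82637382e+00 -2.74001634e+01
 -4.65806981e-02  6.72438811e-02  1.51039904e-02] [ 540.49316026 -184.99069926  141.41514205]
```

```bash
python3 - <<'E'
from h import *
a=np.load("scene.npy",allow_pickle=True).item();b=np.load("s2.npy",allow_pickle=True).item()
c=lambda p:cv2.resize(p["img"][180:250,260:330,::-1],(390,390),interpolation=cv2.INTER_CUBIC)
B=c(b)
for z in(141,160,207,250):
    u=((proj(b,(540.5,-185,z))-[260,180])*390/70).astype(int);print(z,u);cv2.circle(B,tuple(u),3,(0,255,0),-1)
cv2.imwrite("pics/c3.png",np.hstack([c(a),B]))
E
```

```text
141 [194 251]
160 [196 223]
207 [203 152]
250 [209  84]
```

View pics/c3.png

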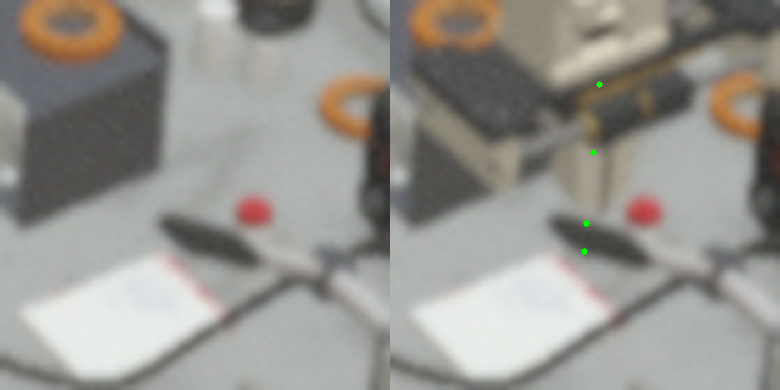

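Emit:
move_arm(commands="0 0 8 0 0;0 0 8 0 0;0 0 0 0 0")

```text
t: 4.65
position: [540.7, -184.9, 124.8]
eef_rot: [0.684, 0.73, 0.0, 0.0]
contact_force: [2.1, -0.1, 1.9]
width: 0.4
```

```bash
python3 - <<'E'
from h import *
b=arm.get_image("scene");t=arm.get_image("top")
a=cv2.resize(b["img"][180:250,260:330,::-1],(390,390),interpolation=cv2.INTER_CUBIC)
c=cv2.resize(t["img"][130:200,310:380,::-1],(390,390),interpolation=cv2.INTER_CUBIC)
s=arm.sense();print(s["position"],s["contact_force"])
u=((proj(t,s["position"])-[310,130])*390/70);print(u)
cv2.imwrite("pics/c4.png",np.hstack([a,c]))
E
```

```text
[ 541.15710992 -184.88288342  125.40940097] [3.0241867  1.18076881 2.64495481]
[175.87675425 243.82062396]
```

View pics/c4.png

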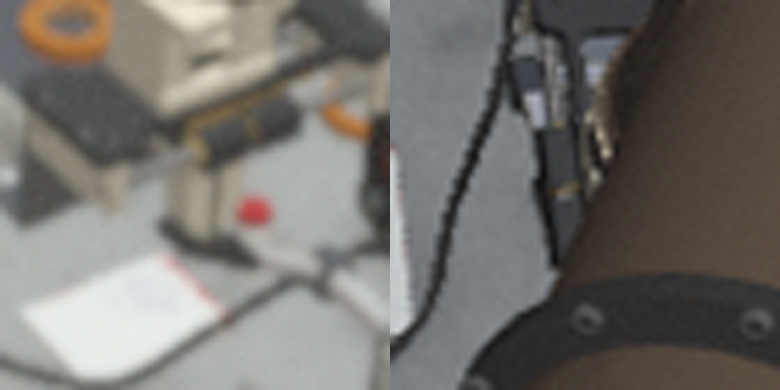

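```bash
python3 - <<'E'
from h import *
from scipy.optimize import least_squares as L
t=np.load("top.npy",allow_pickle=True).item();p,s=np.load("w1.npy",allow_pickle=True)
P=[((432,237),(487,202),7),((466,234),(481,277),7),((471,287),(377,277),7),((436,287),(376,200),7),((448,212),(538,248),53)]
W=[(ray(t,a[0]/1.5,a[1]/1.5,z),np.array(b)/1.5) for a,b,z in P]
def f(d):
    q=dict(s);q["position"]=s["position"]+d;return np.concatenate([proj(p,X,q)-b for X,b in W])
r=L(f,[0,0,0]);print(f([0,0,0]).round(1),r.x.round(1),r.fun.round(1))
for X,_ in W:print(X.round())
print(np.array(p["hand_eye"]).round(3))
E
```

```text
[-1.6  3.2 -0.7  0.9 -5.6 -0.1 -0.9  3.1 -0.3  0.5] [-3.5 -1.5  5.7] [-0.1  2.   0.8 -0.8 -3.3 -1.9  1.6  1.9  0.9 -1.2]
[620. -49.   7.]
[ 625. -120.    7.]
[ 513. -125.    7.]
[515. -54.   7.]
[659. -79.  53.]
[[ 1.00000e-03 -9.64000e-01 -2.65000e-01  7.18150e+01]
 [ 1.00000e+00  1.00000e-03  0.00000e+00  1.15000e-01]
 [-0.00000e+00 -2.65000e-01  9.64000e-01 -1.93257e+02]
 [ 0.00000e+00  0.00000e+00  0.00000e+00  1.00000e+00]]
```

Emit:
move_arm(commands="0 0 8 0 0;0 0 8 0 0;0 0 8 0 0;0 0 0 0 0")

```text
t: 5.25
position: [540.1, -185.2, 101.2]
eef_rot: [0.684, 0.73, -0.0, 0.0]
contact_force: [-0.4, 0.3, 4.3]
width: -0.1
```

Emit:
move_arm(commands="0 0 8 0 0;0 0 8 0 0;0 0 8 0 0;0 0 0 0 0")

```text
t: 5.75
position: [539.6, -185.2, 77.2]
eef_rot: [0.684, 0.729, -0.0, -0.0]
contact_force: [-3.4, -1.1, 6.2]
width: 0.3
```

Emit:
move_arm(commands="0 0 6 0 0;0 0 6 0 0;0 0 4 0 0;0 0 0 0 0")

```text
t: 6.25
position: [538.5, -185.2, 61.1]
eef_rot: [0.684, 0.729, -0.001, -0.001]
contact_force: [-5.4, -0.4, 7.2]
width: 0.4
```

Emit:
move_arm(commands="0 0 4 0 0;0 0 4 0 0;0 0 0 0 0")

```text
t: 6.62
position: [538.4, -185.2, 53.1]
eef_rot: [0.684, 0.729, -0.001, -0.001]
contact_force: [-5.4, -0.8, 7.4]
width: 0.3
```

Emit:
move_arm(commands="0 0 4 0 0;0 0 4 0 0;0 0 0 0 0")

```text
t: 7.0
position: [538.5, -185.2, 45.2]
eef_rot: [0.684, 0.729, -0.001, -0.001]
contact_force: [-5.4, 0.3, 7.7]
width: 0.4
```

```bash
python3 - <<'E'
from h import *
b=arm.get_image("scene")
s=arm.sense();print(s["position"],s["contact_force"])
X=s["position"];print((proj(b,X)-[250,190])*6,(proj(b,X+[0,0,30])-[250,190])*6)
cv2.imwrite("pics/c5.png",cv2.resize(b["img"][190:290,250:370,::-1],None,fx=6,fy=6,interpolation=cv2.INTER_CUBIC))
E
```

```text
[ 538.5448303  -185.22237989   45.28192243] [-5.55200058 -0.64383221  8.34593546]
[252.73640144 355.66760272] [256.79490242 311.97279307]
```

View pics/c5.png

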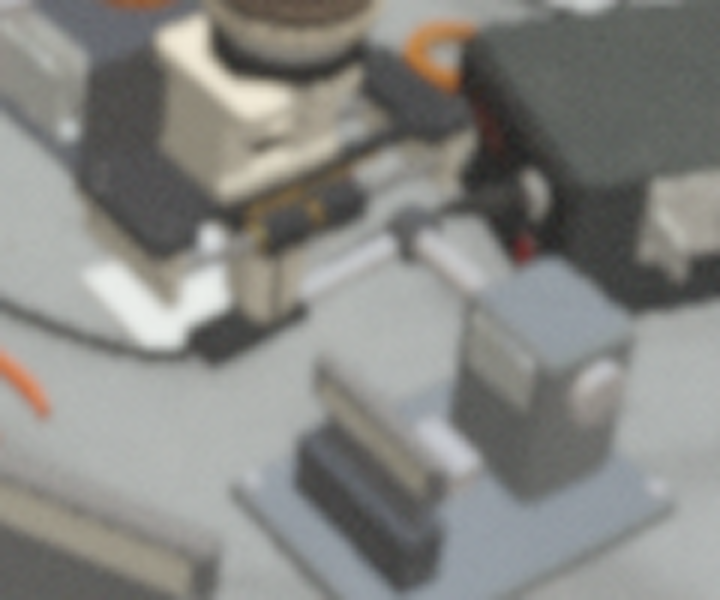

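The paddle is nearly down and the fingertips sit on its inner part at about (255,320) in this crop. The tips seem to end about 20 mm above the reported TCP. I'll keep going until the force jumps at the stop.

Emit:
move_arm(commands="0 0 3 0 0;0 0 0 0 0")

```text
t: 7.3
position: [538.7, -185.2, 42.3]
eef_rot: [0.684, 0.729, -0.001, -0.001]
contact_force: [-5.7, -0.1, 7.6]
width: 0.5
```

Emit:
move_arm(commands="0 0 3 0 0;0 0 0 0 0")

```text
t: 7.55
position: [539.0, -185.2, 39.4]
eef_rot: [0.684, 0.729, -0.0, -0.001]
contact_force: [-5.1, 0.0, 9.3]
width: 0.3
```

Emit:
move_arm(commands="0 0 3 0 0;0 0 0 0 0")

```text
t: 7.8
position: [539.3, -185.2, 36.5]
eef_rot: [0.684, 0.729, -0.0, -0.001]
contact_force: [-4.1, 0.4, 8.6]
width: 0.3
```

Emit:
move_arm(commands="0 0 3 0 0;0 0 0 0 0")

```text
t: 8.05
position: [539.7, -185.2, 33.6]
eef_rot: [0.684, 0.729, -0.0, -0.0]
contact_force: [-3.6, 0.1, 9.0]
width: 0.6
```

Emit:
move_arm(commands="0 0 3 0 0;0 0 0 0 0")

```text
t: 8.3
position: [540.3, -185.2, 30.8]
eef_rot: [0.684, 0.73, 0.0, 0.0]
contact_force: [-1.5, -0.3, 8.7]
width: 0.4
```

Emit:
move_arm(commands="0 0 3 0 0;0 0 0 0 0")

```text
t: 8.55
position: [540.8, -185.2, 28.0]
eef_rot: [0.684, 0.73, 0.0, 0.0]
contact_force: [-1.8, 1.1, 10.0]
width: 0.6
```

Emit:
move_arm(commands="0 0 3 0 0;0 0 0 0 0")

```text
t: 8.8
position: [541.2, -185.2, 27.0]
eef_rot: [0.684, 0.729, 0.001, 0.001]
contact_force: [-8.2, 3.8, 33.6]
width: 0.0
```

```bash
python3 - <<'E'
from h import *
b=arm.get_image("scene")
s=arm.sense();print(s["position"],s["contact_force"],s["moment"])
X=s["position"]
for z in(0,20,30):print((proj(b,X+[0,0,z])-[260,200])*9)
cv2.imwrite("pics/c6.png",cv2.resize(b["img"][200:265,260:345,::-1],None,fx=9,fy=9,interpolation=cv2.INTER_CUBIC))
E
```

```text
[ 541.1604386  -185.22213162   26.9897611 ] [-8.7045084   3.13755476 33.99759288] [ 0.80540258  1.81962814 -0.02425837]
[291.85330932 480.0959114 ]
[295.88257634 437.2930985 ]
[297.92368125 415.61048704]
```

View pics/c6.png

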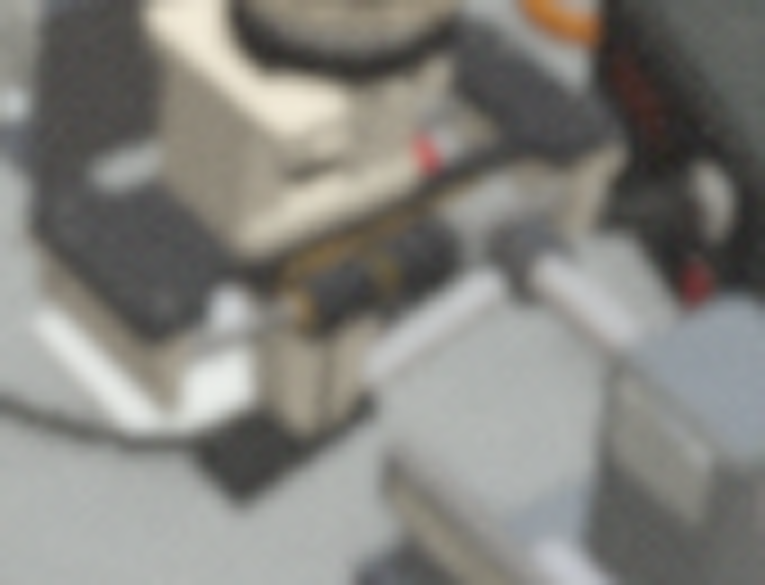

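```bash
python3 - <<'E'
from h import *
s2=np.load("s2.npy",allow_pickle=True).item()
th=np.radians(3.5);o=np.array([536.3,-288.5,0])
def W(x,y,z):return o+[x*np.cos(th)-y*np.sin(th),x*np.sin(th)+y*np.cos(th),z]
r=np.hypot(83,66);a0=np.arctan2(66,83)
for q in(.6,.7,.8,.83,.9):
  a=a0-q; out=[]
  for d,w in((32,-15),(32,15),(0,-15)):
    X=W(105-(r+d)*np.cos(a),102+w,85+(r+d)*np.sin(a));out+=list(((proj(s2,X)-[260,200])*9).round())
  print(q,out,X.round())
E
```

```text
0.6 [np.float64(227.0), np.float64(407.0), np.float64(174.0), np.float64(354.0), np.float64(305.0), np.float64(377.0)] [ 530. -202.   93.]
0.7 [np.float64(224.0), np.float64(438.0), np.float64(171.0), np.float64(385.0), np.float64(303.0), np.float64(401.0)] [ 530. -202.   82.]
0.8 [np.float64(224.0), np.float64(468.0), np.float64(171.0), np.float64(415.0), np.float64(302.0), np.float64(424.0)] [ 531. -202.   71.]
0.83 [np.float64(225.0), np.float64(476.0), np.float64(172.0), np.float64(423.0), np.float64(303.0), np.float64(430.0)] [ 531. -202.   68.]
0.9 [np.float64(228.0), np.float64(495.0), np.float64(175.0), np.float64(442.0), np.float64(305.0), np.float64(445.0)] [ 533. -202.   61.]
```

The outer paddle corner is at about (242,505) against (228,495) predicted for 0.9 rad, and the force stepped to 34 N along the tool axis. That means the lever is at its stop. Contact calibrates the real fingertips to about 33 mm above the reported TCP. Releasing now.

Emit:
move_arm(commands="0 0 0 0 0;0 0 -20 0 0;0 0 -30 0 0;0 0 -30 0 0;0 0 -30 0 0")

```text
t: 9.48
position: [541.0, -184.8, 135.6]
eef_rot: [0.684, 0.73, 0.0, 0.001]
contact_force: [0.8, 0.1, -0.1]
width: 0.6
```

Emit:
move_arm(commands="0 0 -40 0 0;0 0 -40 0 0;-35 -4 0 0 0;-34 -4 0 0 40;-34 -4 0 0 40")

```text
t: 10.1
position: [534.6, -289.1, 214.2]
eef_rot: [0.684, 0.73, 0.0, -0.0]
contact_force: [0.2, -0.2, 1.3]
width: 15.8
```

Emit:
move_arm(commands="0 0 0 0 40;0 0 0 0 40")

```text
t: 10.35
position: [534.9, -287.6, 213.9]
eef_rot: [0.684, 0.73, 0.0, -0.001]
contact_force: [0.2, -0.8, -0.6]
width: 35.8
```

Emit:
move_arm(commands="0 0 40 0 40;0 0 40 0 40;0 0 40 0 40;0 0 16 0 40;0 0 0 0 40")

```text
t: 10.98
position: [534.9, -287.4, 77.7]
eef_rot: [0.683, 0.73, -0.0, -0.001]
contact_force: [0.5, -0.2, -0.5]
width: 40.0
```

Emit:
move_arm(commands="0 0 0 0 2;0 0 0 0 2;0 0 0 0 2;0 0 0 0 2", newtons=5)

```text
t: 11.48
position: [535.2, -288.5, 78.5]
eef_rot: [0.684, 0.73, 0.0, 0.0]
contact_force: [-0.2, -0.0, 0.2]
width: 5.0
```

```bash
python3 - <<'E'
from h import *
b=arm.get_image("scene")
s=arm.sense();print(s["position"],s["contact_force"],s["moment"],s["width"])
X=s["position"]
for z in(0,20,34):print((proj(b,X+[0,0,z])-[270,205])*7)
cv2.imwrite("pics/c7.png",cv2.resize(b["img"][205:290,270:370,::-1],None,fx=7,fy=7,interpolation=cv2.INTER_CUBIC))
E
```

```text
[ 535.10139143 -288.51237376   78.40193301] [-0.51290862  0.47896991 -0.43651526] [-0.03087587  0.02412238  0.01920654] 3.3827530851957386
[293.336536   407.64256767]
[298.02321264 372.20514881]
[301.35697121 346.997564  ]
```

View pics/c7.png

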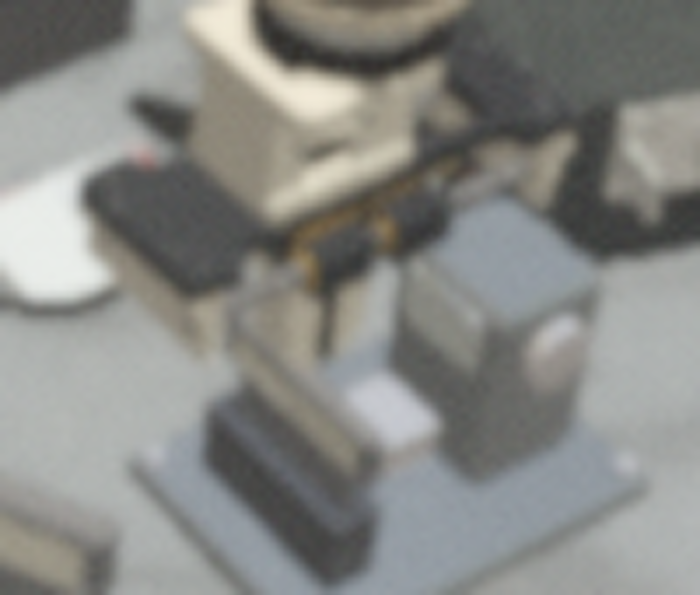

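Emit:
move_arm(commands="0 0 4 0 0;0 0 0 0 0;0 0 4 0 0;0 0 0 0 0")

```text
t: 12.02
position: [534.7, -288.3, 69.7]
eef_rot: [0.684, 0.73, -0.0, -0.0]
contact_force: [0.2, -0.0, -0.7]
width: 0.3
```

Emit:
move_arm(commands="0 0 3 0 0;0 0 0 0 0")

```text
t: 12.28
position: [534.8, -288.3, 66.8]
eef_rot: [0.684, 0.73, -0.0, -0.0]
contact_force: [0.7, 0.0, -0.6]
width: 0.5
```

Emit:
move_arm(commands="0 0 3 0 0;0 0 0 0 0")

```text
t: 12.52
position: [535.8, -288.6, 64.8]
eef_rot: [0.684, 0.73, 0.0, 0.001]
contact_force: [0.2, 0.7, 6.4]
width: 0.7
```

Contact at reported z = 65 is purely vertical and comes from the head top, which is at 100 mm. So the tips end 35 mm above the reported TCP, agreeing with the paddle result. I'll grip with the tips at about 86 mm, which is reported z ≈ 51.

Emit:
move_arm(commands="0 0 -25 0 40;0 0 0 0 40;0 0 0 0 40;0 0 0 0 40")

```text
t: 13.02
position: [534.5, -288.1, 88.3]
eef_rot: [0.684, 0.73, -0.0, -0.001]
contact_force: [0.5, -0.3, 0.5]
width: 36.3
```

Emit:
move_arm(commands="0 0 20 0 40;0 0 10 0 40;0 0 8 0 40;0 0 0 0 40")

```text
t: 13.52
position: [534.6, -288.3, 50.6]
eef_rot: [0.684, 0.73, -0.0, -0.0]
contact_force: [-0.6, -1.0, 0.3]
width: 40.0
```

Emit:
move_arm(commands="0 0 0 0 2;0 0 0 0 2;0 0 0 0 2;0 0 0 0 2;0 0 0 0 2", newtons=8)

```text
t: 14.15
position: [535.5, -288.5, 51.3]
eef_rot: [0.684, 0.73, 0.0, 0.0]
contact_force: [1.8, 0.3, 0.6]
width: 10.1
```

Emit:
move_arm(commands="0 1 0 0 2;0 0 0 0 2;0 0 0 0 2", newtons=40)

```text
t: 14.52
position: [536.1, -288.5, 51.4]
eef_rot: [0.684, 0.73, 0.0, 0.0]
contact_force: [0.9, 1.3, 4.4]
width: 9.8
```

Emit:
move_arm(commands="0 0 -10 0 2;0 0 -15 0 2;0 0 -20 0 2;0 0 -30 0 2;0 0 -30 0 2")

```text
t: 15.15
position: [535.2, -288.6, 157.8]
eef_rot: [0.684, 0.729, -0.0, -0.0]
contact_force: [-0.4, 0.1, -1.1]
width: 9.5
```

Emit:
move_arm(commands="0 0 -30 0 2;0 0 -30 0 2;0 0 0 0 2")

```text
t: 15.52
position: [536.5, -289.6, 219.2]
eef_rot: [0.684, 0.729, 0.001, 0.002]
contact_force: [0.1, 0.0, -0.1]
width: 9.5
```

```bash
python3 - <<'E'
from h import *
s=arm.sense();print(s["position"],R.from_quat(s["eef_rot"]).as_matrix().round(3).tolist(),s["contact_force"],s["width"])
b=arm.get_image("scene");t=arm.get_image("top");w=arm.get_image("wrist");np.save("w2.npy",[w,s],allow_pickle=True)
for p in(b,t,w):print([(np.round(d["rect"]),round(d["p"],2)) for d in arm.look_for("label_holder",p)][:4])
E
```

```text
[ 536.47575659 -289.5936565   219.18643199] [[-0.064, 0.998, 0.004], [0.998, 0.064, -0.002], [-0.002, 0.004, -1.0]] [ 0.13908846  0.00177642 -0.13427717] 9.460923255227637
[(array([241., 264., 287., 302.]), 0.95), (array([306., 206., 330., 239.]), 0.78)]
[(array([376., 161., 393., 170.]), 0.44)]
[(array([ 71.,  91., 164., 205.]), 0.71), (array([238., 157., 258., 299.]), 0.56)]
```

Emit:
move_arm(commands="48 3 0 0 2;48 3 0 0 2;48 3 0 0 2;48 3 0 0 2;48 3 0 0 2")

```text
t: 16.45
position: [534.9, -46.4, 215.6]
eef_rot: [0.684, 0.73, -0.0, -0.0]
contact_force: [0.9, 0.3, 0.1]
width: 9.4
```

Emit:
move_arm(commands="48 3 0 0 2;0 0 0 -1.9 2;0 0 0 0 2")

```text
t: 16.82
position: [535.0, -0.3, 215.8]
eef_rot: [0.672, 0.741, -0.0, -0.0]
contact_force: [0.5, -0.4, -0.6]
width: 9.7
```

```bash
python3 - <<'E'
from h import *
s=arm.sense();w=arm.get_image("wrist");np.save("w3.npy",[w,s],allow_pickle=True);save(w,"w3.png",k=1.5)
print(s["position"],R.from_quat(s["eef_rot"]).as_matrix().round(3).tolist(),s["contact_force"],s["width"])
for X in[(528.5,155.1,110),(537.8,72.2,110),(533.2,113.7,110),s["position"]]:print(proj(w,X,s)*1.5)
E
```

```text
[ 5.34989768e+02 -3.41473331e-01  2.15788349e+02] [[-0.098, 0.995, -0.001], [0.995, 0.098, -0.001], [-0.001, -0.001, -1.0]] [ 0.46522804 -0.44723655 -0.64014003] 9.704164201578228
[385.62547737  29.89268328]
[386.07996675 167.57456615]
[385.94599827 101.41016542]
[371.16623991 321.37739031]
```

View pics/w3.png

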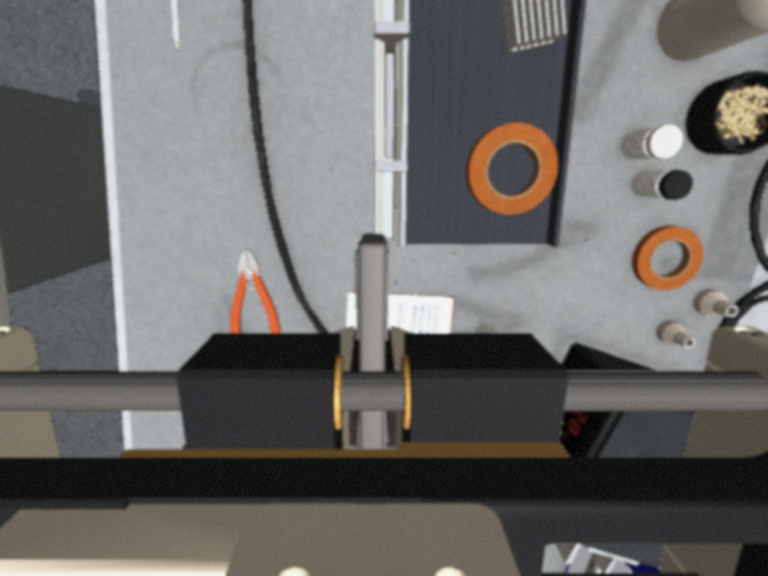

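The wrist view shows the two cheeks crossing the rail at (391,28) and (391,166), with the held holder's head at u≈372 and parallel to the rail. The top camera and wrist disagree by about 4 mm across the groove, so I'll read intensity profiles.

```bash
python3 - <<'E'
from h import *
w,s=np.load("w3.npy",allow_pickle=True);t=np.load("top.npy",allow_pickle=True).item()
g=w["img"].mean(2);gt=t["img"].mean(2)
T=np.array([-.098,.995]);
print("cx",w["cx"])
for v0,v1 in((40,60),(60,80),(80,100),(125,150)):print(v0,dict(zip(range(244,278),g[v0:v1,244:278].mean(0).astype(int))))
# sample across rack x at z=98 for both cameras, mid bay
a=np.radians(5.6);ex=np.array([np.cos(a),np.sin(a),0]);ey=np.array([-np.sin(a),np.cos(a),0])
for nm,p,G,ss in(("top",t,gt,None),("wrist",w,g,s)):
  out=[]
  for d in range(-24,26,2):
    out.append((d,int(np.mean([cv2.getRectSubPix(G.astype(np.float32),(1,1),tuple(map(float,proj(p,np.array([533.2,113.7,98])+d*ex+k*ey,ss))))[0,0] for k in range(-30,31,3)]))))
  print(nm,out)
E
```

```text
cx 247.79147126374673
40 {244: np.int64(168), 245: np.int64(169), 246: np.int64(168), 247: np.int64(168), 248: np.int64(170), 249: np.int64(182), 250: np.int64(203), 251: np.int64(216), 252: np.int64(218), 253: np.int64(213), 254: np.int64(211), 255: np.int64(198), 256: np.int64(172), 257: np.int64(173), 258: np.int64(193), 259: np.int64(204), 260: np.int64(206), 261: np.int64(196), 262: np.int64(158), 263: np.int64(130), 264: np.int64(146), 265: np.int64(152), 266: np.int64(145), 267: np.int64(144), 268: np.int64(166), 269: np.int64(201), 270: np.int64(205), 271: np.int64(168), 272: np.int64(112), 273: np.int64(79), 274: np.int64(72), 275: np.int64(70), 276: np.int64(70), 277: np.int64(71)}
60 {244: np.int64(169), 245: np.int64(169), 246: np.int64(169), 247: np.int64(169), 248: np.int64(170), 249: np.int64(182), 250: np.int64(204), 251: np.int64(218), 252: np.int64(218), 253: np.int64(214), 254: np.int64(212), 255: np.int64(199), 256: np.int64(173), 257: np.int64(173), 258: np.int64(194), 259: np.int64(204), 260: np.int64(205), 261: np.int64(193), 262: np.int64(152), 263: np.int64(1
[... 1488 characters left out ...]
np.int64(162), 271: np.int64(105), 272: np.int64(78), 273: np.int64(73), 274: np.int64(73), 275: np.int64(73), 276: np.int64(72), 277: np.int64(72)}
top [(-24, 114), (-22, 115), (-20, 115), (-18, 115), (-16, 112), (-14, 97), (-12, 76), (-10, 77), (-8, 118), (-6, 142), (-4, 144), (-2, 137), (0, 113), (2, 84), (4, 76), (6, 95), (8, 103), (10, 114), (12, 129), (14, 105), (16, 77), (18, 59), (20, 57), (22, 58), (24, 59)]
wrist [(-24, 168), (-22, 168), (-20, 169), (-18, 168), (-16, 168), (-14, 169), (-12, 169), (-10, 168), (-8, 182), (-6, 218), (-4, 214), (-2, 199), (0, 176), (2, 202), (4, 191), (6, 128), (8, 139), (10, 147), (12, 196), (14, 176), (16, 87), (18, 71), (20, 71), (22, 71), (24, 71)]
```

```bash
python3 - <<'E'
from h import *
w,s=np.load("w3.npy",allow_pickle=True);M=R.from_quat(s["eef_rot"]).as_matrix()
for a in(42,46,50):
  for z in(-49,-23):print(a,z,[(proj(w,s["position"]+M@[a,b,z],s)*1.5).round() for b in(-5,5)])
E
```

```text
42 -49 [array([357., 257.]), array([386., 257.])]
42 -23 [array([359., 244.]), array([383., 244.])]
46 -49 [array([357., 245.]), array([386., 246.])]
46 -23 [array([359., 234.]), array([384., 234.])]
50 -49 [array([357., 234.]), array([386., 234.])]
50 -23 [array([359., 224.]), array([384., 224.])]
```

Emit:
move_arm(commands="40 4.5 0 0 2;40 4.5 0 0 2;34 4 0 0 2;0 0 0 0 2")

```text
t: 17.38
position: [537.1, 116.6, 215.7]
eef_rot: [0.671, 0.742, -0.0, -0.0]
contact_force: [-0.3, -0.4, -1.4]
width: 10.0
```

Emit:
move_arm(commands="-1 0 30 0 2;0 0 30 0 2;0 0 20 0 2;0 0 0 0 2")

```text
t: 17.88
position: [536.4, 111.4, 135.0]
eef_rot: [0.673, 0.74, -0.002, -0.0]
contact_force: [0.3, -0.2, 0.7]
width: 9.6
```

Emit:
move_arm(commands="0 0 6 0 2;0 0 6 0 2;0 0 4 0 2;0 0 0 0 2")

```text
t: 18.38
position: [537.0, 113.9, 120.0]
eef_rot: [0.672, 0.741, -0.0, -0.0]
contact_force: [-0.1, 0.4, -1.3]
width: 9.8
```

Emit:
move_arm(commands="0 0 3 0 2;0 0 3 0 2;0 0 0 0 2")

```text
t: 18.75
position: [537.0, 113.9, 113.9]
eef_rot: [0.672, 0.741, -0.0, -0.0]
contact_force: [0.5, -0.2, -0.4]
width: 9.7
```

Emit:
move_arm(commands="0 0 3 0 2;0 0 3 0 2;0 0 0 0 2")

```text
t: 19.12
position: [539.4, 114.1, 110.6]
eef_rot: [0.672, 0.741, 0.002, 0.001]
contact_force: [-3.3, -1.4, 23.6]
width: 9.3
```

Emit:
move_arm(commands="0 0 -6 0 2;0 0 0 0 2;0 0 0 0 2")

```text
t: 19.5
position: [536.9, 113.9, 113.8]
eef_rot: [0.672, 0.741, -0.0, -0.0]
contact_force: [-0.1, -0.7, -1.3]
width: 9.7
```

```bash
python3 - <<'E'
from h import *
s=arm.sense();w=arm.get_image("wrist");np.save("w4.npy",[w,s],allow_pickle=True)
b=arm.get_image("scene")
print(s["position"],s["contact_force"],s["width"])
print((proj(w,s["position"],s)-[205,60])*5)
A=cv2.resize(w["img"][60:180,205:290,::-1],None,fx=5,fy=5,interpolation=cv2.INTER_CUBIC)
o=proj(b,[533,113,110]).astype(int)-[25,40];print(o)
B=cv2.resize(b["img"][o[1]:o[1]+80,o[0]:o[0]+50,::-1],(375,600),interpolation=cv2.INTER_CUBIC)
cv2.imwrite("pics/c8.png",np.hstack([A,B]))
a=np.radians(5.6);ex=np.array([np.cos(a),np.sin(a),0]);ey=np.array([-np.sin(a),np.cos(a),0]);g=w["img"].mean(2).astype(np.float32)
for y0,y1 in((45,60),(60,75),(75,90)):
  print(y0,[(d,int(np.mean([cv2.getRectSubPix(g,(1,1),tuple(map(float,proj(w,np.array([533.2,113.7,98])+d*ex+k*ey,s))))[0,0] for k in range(y0,y1,2)]))) for d in range(-16,20)])
E
```

```text
[536.90647152 113.9345302  113.78406305] [-0.1311642  -0.71929279 -1.31308   ] 9.689915565964435
[212.22231367 771.25689418]
[219 143]
45 [(-16, 188), (-15, 189), (-14, 188), (-13, 188), (-12, 188), (-11, 188), (-10, 186), (-9, 183), (-8, 198), (-7, 219), (-6, 221), (-5, 216), (-4, 214), (-3, 212), (-2, 207), (-1, 191), (0, 184), (1, 187), (2, 187), (3, 187), (4, 186), (5, 186), (6, 185), (7, 184), (8, 169), (9, 159), (10, 161), (11, 180), (12, 210), (13, 217), (14, 182), (15, 114), (16, 85), (17, 82), (18, 81), (19, 82)]
60 [(-16, 188), (-15, 188), (-14, 187), (-13, 187), (-12, 187), (-11, 187), (-10, 188), (-9, 188), (-8, 201), (-7, 224), (-6, 231), (-5, 228), (-4, 227), (-3, 226), (-2, 221), (-1, 200), (0, 215), (1, 236), (2, 240), (3, 239), (4, 239), (5, 236), (6, 223), (7, 196), (8, 169), (9, 155), (10, 158), (11, 182), (12, 221), (13, 226), (14, 182), (15, 108), (16, 84), (17, 82), (18, 82), (19, 82)]
75 [(-16, 186), (-15, 185), (-14, 186), (-13, 185), (-12, 186), (-11, 187), (-10, 188), (-9, 191), (-8, 212), (-7, 229), (-6, 230), (-5, 228), (-4, 227), (-3, 225), (-2, 223), (-1, 206), (0, 220), (1, 237), (2, 240), (3, 240), (4, 239), (5, 236), (6, 221), (7, 193), (8, 165), (9, 154), (10, 158), (11, 185), (12, 224), (13, 226), (14, 169), (15, 101), (16, 84), (17, 83), (18, 82), (19, 82)]
```

View pics/c8.png

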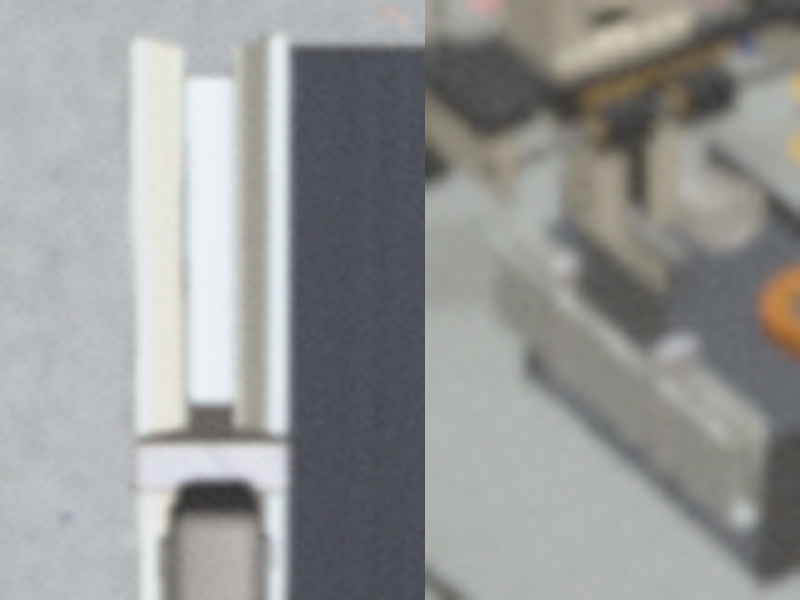

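```bash
python3 - <<'E'
from h import *
b=np.load("scene.npy",allow_pickle=True).item();s=arm.sense();M=R.from_quat(s["eef_rot"]).as_matrix()
f=lambda X:((proj(b,X)-[219,143])*7.5+[425,0]).round()
for dz in(0,10,20,25):
  print(dz,"head top +y,-y / under +y,-y (front face)",[f(s["position"]+M@[a,-5,z+dz]) for z in(-49,-23) for a in(46,-46)])
a=np.radians(5.6);ex=np.array([np.cos(a),np.sin(a),0]);ey=np.array([-np.sin(a),np.cos(a),0])
o=np.array([536.2,114.5,110])
print("cheek tops",f(o+42*ey),f(o-42*ey),"lip ends",f(o-11*ex-100*ey-[0,0,12]))
print("fingertip +35",f(s["position"]+[0,0,35]))
E
```

```text
0 head top +y,-y / under +y,-y (front face) [array([556., 160.]), array([671., 253.]), array([556., 207.]), array([670., 302.])]
10 head top +y,-y / under +y,-y (front face) [array([556., 178.]), array([670., 272.]), array([556., 225.]), array([669., 320.])]
20 head top +y,-y / under +y,-y (front face) [array([556., 196.]), array([670., 291.]), array([557., 243.]), array([669., 338.])]
25 head top +y,-y / under +y,-y (front face) [array([556., 205.]), array([670., 300.]), array([557., 252.]), array([669., 347.])]
cheek tops [568. 255.] [671. 342.] lip ends [725. 436.]
fingertip +35 [621. 228.]
```

The close view shows the rail clearly: groove centre at u≈210 and holder centre at u≈214, which is well under 1 mm apart and parallel. The tongue still met something with its bottom at about 90 mm. I'll probe lightly and read the force and moment.

Emit:
move_arm(commands="0 0 3 0 2;0 0 1 0 2;0 0 0 0 2")

```text
t: 19.98
position: [537.0, 113.9, 109.9]
eef_rot: [0.672, 0.741, -0.0, -0.0]
contact_force: [0.6, -0.1, -1.3]
width: 9.9
```

```bash
cat > st.py <<'E'
from h import *
s=arm.sense()
for k in("position","contact_force","moment","eef_rot"):print(k,np.round(s[k],3))
print(s["t"],s["width"])
E
python3 st.py
```

```text
position [537.031 113.866 109.907]
contact_force [ 0.637 -0.066 -1.339]
moment [-0.06   0.051  0.027]
eef_rot [ 0.672  0.741 -0.    -0.   ]
19.975 9.944639929576676
```

Emit:
move_arm(commands="0 0 1 0 2;0 0 0.5 0 2;0 0 0 0 2")

```text
t: 20.35
position: [537.1, 113.9, 108.6]
eef_rot: [0.672, 0.741, 0.0, -0.0]
contact_force: [0.1, 0.2, -0.4]
width: 9.5
```

```bash
python3 st.py
```

```text
position [537.143 113.913 108.608]
contact_force [ 0.058  0.175 -0.416]
moment [-0.048  0.052 -0.007]
eef_rot [ 0.672  0.741  0.    -0.   ]
20.35 9.506005458719148
```

Emit:
move_arm(commands="0 0 1 0 2;0 0 0 0 2")

```text
t: 20.6
position: [537.1, 113.9, 107.6]
eef_rot: [0.672, 0.741, -0.0, -0.0]
contact_force: [1.1, 0.6, -0.4]
width: 9.7
```

Emit:
move_arm(commands="0 0 1 0 2;0 0 0 0 2")

```text
t: 20.85
position: [537.1, 113.9, 106.5]
eef_rot: [0.672, 0.741, -0.0, -0.0]
contact_force: [0.2, -0.3, -0.9]
width: 9.7
```

```bash
python3 st.py
```

```text
position [537.099 113.884 106.545]
contact_force [ 0.213 -0.304 -0.943]
moment [-0.084  0.098  0.019]
eef_rot [ 0.672  0.741 -0.    -0.   ]
20.85 9.705884507824832
```

Emit:
move_arm(commands="0 0 2 0 2;0 0 2 0 2;0 0 0 0 2")

```text
t: 21.22
position: [537.0, 113.9, 102.4]
eef_rot: [0.672, 0.741, -0.0, -0.0]
contact_force: [-0.4, -0.8, -1.5]
width: 9.4
```

Emit:
move_arm(commands="0 0 2 0 2;0 0 2 0 2;0 0 0 0 2")

```text
t: 21.6
position: [537.1, 113.9, 98.5]
eef_rot: [0.672, 0.741, -0.0, -0.0]
contact_force: [-0.5, 0.7, 0.9]
width: 9.4
```

Emit:
move_arm(commands="0 0 2 0 2;0 0 2 0 2;0 0 0 0 2", newtons=55)

```text
t: 21.98
position: [537.0, 113.9, 94.4]
eef_rot: [0.672, 0.741, -0.0, -0.0]
contact_force: [-0.2, 0.7, -1.2]
width: 10.0
```

Emit:
move_arm(commands="0 0 2 0 2;0 0 2 0 2;0 0 0 0 2")

```text
t: 22.35
position: [537.4, 113.9, 90.8]
eef_rot: [0.672, 0.741, 0.0, 0.0]
contact_force: [-0.3, 0.8, 3.8]
width: 9.4
```

Emit:
move_arm(commands="0 0 1.5 0 2;0 0 0 0 2")

```text
t: 22.6
position: [537.4, 114.0, 89.3]
eef_rot: [0.672, 0.741, 0.0, 0.0]
contact_force: [-0.4, 0.1, 5.3]
width: 9.9
```

Spring contact is as predicted: 3.8 N at 90.8 and 5.3 N at 89.3. The cheeks are expected at about 87.

Emit:
move_arm(commands="0 0 1.5 0 2;0 0 0 0 2")

```text
t: 22.85
position: [537.5, 113.9, 87.8]
eef_rot: [0.672, 0.741, 0.0, 0.0]
contact_force: [-0.6, -0.3, 5.7]
width: 9.2
```

Emit:
move_arm(commands="0 0 1.5 0 2;0 0 0 0 2")

```text
t: 23.1
position: [537.5, 114.0, 87.0]
eef_rot: [0.672, 0.741, 0.001, 0.0]
contact_force: [-3.5, -0.0, 13.5]
width: 9.3
```

Emit:
move_arm(commands="0 0 1 0 2;0 0 0 0 2;0 0 0 0 2")

```text
t: 23.48
position: [537.6, 114.0, 86.9]
eef_rot: [0.672, 0.741, 0.001, -0.0]
contact_force: [-7.2, -0.7, 27.0]
width: 9.3
```

```bash
python3 st.py
```

```text
position [537.605 114.018  86.924]
contact_force [-7.169 -0.665 26.994]
moment [-0.246  1.744 -0.029]
eef_rot [ 0.672  0.741  0.001 -0.   ]
23.475 9.311670659982378
```

```bash
python3 - <<'E'
from h import *
a=np.load("scene.npy",allow_pickle=True).item();b=arm.get_image("scene")
g=lambda p,x:cv2.cvtColor(p["img"],cv2.COLOR_RGB2GRAY)[x[1]:x[3],x[0]:x[2]]
m=cv2.matchTemplate(g(b,(280,208,330,246)),g(a,(287,215,322,238)),cv2.TM_CCOEFF_NORMED);print("paddle match",cv2.minMaxLoc(m),"expect loc (7,7)")
for n in("flush_cutters","green_screwdriver","pliers_blue","red_vial","note_pad"):
  print(n,[[np.round(d["rect"]) for d in arm.look_for(n,p)][:1] for p in(b,)])
E
python3 st.py
```

```text
paddle match (-0.204436257481575, 0.9991025924682617, (13, 0), (7, 7)) expect loc (7,7)
flush_cutters [[array([232., 241., 255., 256.])]]
green_screwdriver [[array([172., 190., 183., 201.])]]
pliers_blue [[array([170., 170., 193., 177.])]]
red_vial [[array([305., 218., 307., 222.])]]
note_pad [[array([264., 226., 298., 250.])]]
position [537.662 114.021  86.957]
contact_force [-6.502 -0.935 25.431]
moment [-0.318  1.718  0.046]
eef_rot [ 0.672  0.741  0.001 -0.   ]
23.775 9.559498350402793
```

The lever is back at rest (match 0.999 at the original spot), the bystanders are unmoved, and the holder is seated with about 25 N and steady. Handing in.

```bash
python3 -c "
from workcell import arm
print(arm.job_done())"
```

```text
the job is handed in; nothing more can be done
None
```

I pushed the lever to its stop and let it return. I then lifted the holder out of the nest and pressed it home in the rack bay. The job was handed in at about 24 s with the gripper still holding it; no verdict was reported.

**Last checks**
- **Crimp:** the force stepped to 34 N at the stop, and the paddle matched the picture expected at 0.9 rad.
- **Lever back up:** in the final scene picture the paddle matches its starting position (0.999, no pixel shift).
- **Holder home:** the spring force began where expected, and the hard stop came at reported z = 87.0, exactly the predicted height. The final push was about 25 N with the jaws at about 9.5 mm. I took no picture after it was seated.
- **Bystanders:** in the final scene picture the detector finds all five at about the places seen in the earlier pictures.

**What disagreed**
- **Fingertip height:** the tips touched about 35 mm higher than the reported TCP implies. I measured this on the paddle and on the holder's head, and corrected for it.
- **Bay position:** my first reading of the bay was about 3 mm off in x. I corrected it from the camera profiles.
- **Entry to the rail:** the first try met a brief 24 N contact with the tongue at about 90 mm. I never found the cause; I backed off 6 mm and the slower second try went in freely.

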